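Load a tube into the drilling fixture and hold it down

TASK

Get the tube ready for drilling: put the orange round puck flat, fully home, in the round recess between the two V-blocks of the steel fixture and let go of it, then take the aluminium tube from the wooden cradle and lay it along the V-blocks with its blue band over the puck and let go, so that it settles into the V. Then press straight down on top of the tube with the fingertips, firmly (about 10 N), so that it bears on both sloping sides, and finish while still holding it pressed: do not lift off at the end. Leave the other parts and tools where they are.

Things in the scene. Friction and masses are not known exactly. Their poses are not given: they have to be found in the camera images.
- fixture: fixed drilling fixture: dark steel base plate 190 x 110 x 14 mm with two bright steel V-blocks. Origin: centre of the plate's underside, on the table; x along the V, y across, z up. Blocks: x from 35 to 71 and -71 to -35 mm, 80 mm wide, tops 54 mm above the table. The V is 90 degrees, mouth 54 mm wide, bottom line 28 mm above the table. The 70 mm gap between the blocks is clear down to the plate
- fixture_hole0 (a point): centre of the mouth of the round recess in the base plate, midway between the V-blocks, on the plate's top face, 14 mm above the table. The recess is 47 mm across and 8 mm deep (flat floor 6 mm above the table), with a small chamfer
- v_seat (a point): the point where the middle of the tube's axis lies when the tube is seated: 56 mm above the table, midway between the V-blocks; axes as fixture
- v_side_a: the sloping faces of both V-blocks on the fixture's +y side (fixed to the fixture; same origin and axes as fixture)
- v_side_b: the sloping faces of both V-blocks on the fixture's -y side (fixed to the fixture; same origin and axes as fixture)
- puck: orange plastic backing puck, round, 44 mm across, 24 mm high, about 40 g, standing upright on the table. Origin: centre of its underside, z up. Home in the recess its underside is 6 mm and its top 30 mm above the table, 6 mm below the seated tube
- tube: aluminium tube, 40 mm outside diameter, 180 mm long, about 0.2 kg, 12 mm wide blue band round its middle. Origin: on its axis at mid length (middle of the band); x along its axis (either way round), y and z turn as it rolls. It starts lying level in the wooden cradle, axis 50 mm above the table
- cradle: fixed wooden cradle: board 150 x 85 x 10 mm with two wooden V rests 26 mm long centred 57 mm either side of its middle along x, 80 mm wide, tops 48 mm above the table; in the 88 mm gap between them the tube can be gripped. Origin: centre of its underside, x along the tube, z up
- square_pad: white plastic square pad 50 x 50 x 18, not needed (bystander)
- collar: steel shaft collar, outside 48, bore 26, 22 high, not needed (bystander)
- wrench: steel wrench lying on the table between fixture and cradle, about 180 mm long, under 15 mm high (bystander)
- oil_bottle: yellow bottle with red cap, 54 across, 130 high, standing (bystander)
- bolt_jar: glass jar with steel lid, 64 across, 75 high, standing (bystander)
Things that resemble listed ones, but are neither listed nor needed, are in the scene too. Several things have the shape of the puck; the one meant has the colours described above.

How it is judged (in metres and radians):
On the way, in this order (a step that is already met when the one before it is completed fails the run):
1. the puck sits fully home in the recess, released (horizontal distance between puck and fixture_hole0 below 0.004 m and z of puck in the frame of fixture_hole0 below -0.006 m and angle between puck's own z axis and vertical below 0.08 rad and contact force between the fingers and puck below 0.1 N), for 0.2 s.
2. the tube lies released in the V (x of tube in the frame of v_seat between -0.012 and 0.012 m and y of tube in the frame of v_seat between -0.0025 and 0.0025 m and z of tube in the frame of v_seat between -0.0025 and 0.0025 m and angle between the x axis of tube and the x axis of fixture, either way round below 0.035 rad and contact force between the fingers and tube below 0.1 N), for 0.2 s.
At the end, for the whole second after the job is handed in: Puck home in the recess (4 mm, 0.08 rad, underside 6 mm below plate top). Tube seated in the V within 12 mm along it, 2.5 mm across and in height, 0.035 rad, clear of the puck, at rest, fingers on its top pressing (over 4 N) and over 4.5 N on each side of the V, more than its weight gives (horizontal distance between puck and fixture_hole0 below 0.004 m and z of puck in the frame of fixture_hole0 below -0.006 m and angle between puck's own z axis and vertical below 0.08 rad and x of tube in the frame of v_seat between -0.012 and 0.012 m and y of tube in the frame of v_seat between -0.0025 and 0.0025 m and z of tube in the frame of v_seat between -0.0025 and 0.0025 m and angle between the x axis of tube and the x axis of fixture, either way round below 0.035 rad and z of the grasp point in the frame of v_seat above 0.02 m and contact force between tube and v_side_a above 4.5 N and contact force between tube and v_side_b above 4.5 N and contact force between the fingers and tube above 4 N and contact force between tube and puck below 0.5 N and linear speed of each of tube, puck below 0.02 m/s); the arm keeps its last pose, push and grip.
It fails at once if another part or tool on the bench was disturbed (moved over 30 mm) (distance of any of square_pad, collar, wrench, oil_bottle, bolt_jar from where it was at the start of the episode above 0.03 m).
It also fails if it takes over 69 s, if anything falls off the work surface, if the arm or the gripper's body presses on something with over 40 N, if the wrist force passes 120 N, or if a joint passes its speed limit or range.

ROBOT

A 7-joint arm with a two-finger parallel gripper is mounted at the origin on the work surface. World frame = base frame: x ahead of the robot, y to its left, z up, the work surface at z = 0. Lengths are in mm, angles in rad, forces in N, time in s.
With the tool pointing down it reaches from about 350 to 900 mm from the base axis. Payload 8.1 kg.
Tool frame: the origin (TCP) lies midway between the tips of the shut fingers; the grasp point (between the pads) lies 19 mm behind it; z points along the fingers, y is the line along which they close (so a half turn about z gives the same grasp; the last joint's range is limited). The gripper opens to 92 mm and grips with 3 to 60 N. Pads are 19 mm wide; open, the fingers measure 130 mm over their backs; the gripper's body (75 mm by 190 mm) begins 47 mm behind the grasp point.
Start: joints at [1.067, 0.434, 0.025, 1.573, -0.012, 1.134, -0.075], TCP at [243.825, -575.492, 226.742] pointing down, gripper open.
Joint ranges: [-2.62, 2.62], [-0.44, 2.09], [-1.27, 1.32], [0.08, 2.57], [-1.32, 4.46], [0.12, 2], [-2.74, 2.74]. Speed limits (rad/s): [2.22, 2.22, 3.01, 3.01, 3.14, 3.14, 3.14].

INTERFACE

Orientations are given as a rotation vector (axis times angle).
In Python, from bench import ctrl, optics, job_done gives the robot as it stands.
- The arm moves only by the tool apply_moves, never from a script. Its argument "steps" is a list of rows, each an object of numbers: "jaw": the closure, from 0 (fully open) to 1 (shut); "dx", "dy", "dz": the shift along the tool's x, y, z in m; "roll": the turn about the tool's z in rad. A call has 1 to 5 rows; each row shifts and turns the commanded pose from where the row before left it, along the tool's axes as they then stand; what a row does not reach is not made up. A row lasts 1/12 s, in which the tool goes at most 41.7 mm and 7.16 degrees, less where a joint would pass 70% of its speed; a pose out of reach is approached as far as the arm can. A call with a gripper value outside its range is refused whole. The fingers move at their own pace and stop on an object; the grip force is fixed at half the most. Time passes only in rows, so rows that do not move let the fingers close. It gives the time, the measured TCP pose, the force, the opening and the grip force at its end, in the units of the state.
- ctrl.read_state(): the state, without advancing time (a new reading comes with each control period).
- optics.get_image(name): name is "scene" or "top" or "wrist"; returns a dict with "pixels" (384x512x3 uint8, red, green, blue), "range_z" (384x512 float32, mm along the optical axis (not along the pixel's ray), 0 where there is no reading), "fx", "fy", "cx", "cy" (pixels), "eye" and "orientation" of the camera in the world; the wrist camera has in their place "mount" (4x4, takes a point from camera to tool coordinates, whose origin is the TCP and whose axes are the flange's). Camera axes: x right, y down, z forward; pixel columns grow to the right and rows downward; lengths in mm; the calibration is good to about 2 mm. A picture is of the moment at which its call begins: read the wrist's pose just before it.
- job_done(): hands the job in; it is judged then, once.
The state is a dict: "clock": time; "joint_pos": joint angles; "qvel": joint speeds; "effort": joint torques, N m; "position": TCP position; "orientation": TCP orientation; "ft_force": force on the tool from outside, world axes, zero at the start; "moment": the same for the moment, N m; "finger_gap": finger opening in mm; "finger_force": force on a finger pad.
Only numpy, scipy, OpenCV 4.12 (cv2) and the standard library are available. Lean on these libraries where they do the work, as an engineer would, in place of code of your own. Each camera call takes 0.05 s, during which the arm holds its last target. There are 200 camera calls.

## Working session

There is one attempt and no reset: what is moved stays moved. The work goes in short steps, Python scripts to look and compute and a tool call to move; the robot and the scene stay as the last step left them, time stands still between calls to the robot, and variables do not carry over. Pictures are saved under pics/ and viewed, at most 10 in all, crops included, and the job is handed in when it is done.

Besides the shell and the picture viewer there is one more tool, called after "Emit:" by a JSON object that holds its "name" and its "arguments", one argument or row to a line. apply_moves: Moves the arm, as the interface text tells. Its arguments: {"type":"object","properties":{"steps":{"type":"array","items":{"type":"object","properties":{"jaw":{"type":"number"},"dx":{"type":"number"},"dy":{"type":"number"},"dz":{"type":"number"},"roll":{"type":"number"}}}}},"required":["steps"]}

```bash
mkdir -p pics
cat > h.py <<'E'
import numpy as np,cv2
from scipy.spatial.transform import Rotation as R
from bench import ctrl,optics,job_done
def grab(n,f):
    s=ctrl.read_state(); im=optics.get_image(n)
    np.savez(f'pics/{f}.npz',**{k:np.array(v) for k,v in im.items()},pos=s['position'],ori=s['orientation'])
    cv2.imwrite(f'pics/{f}.png',im['pixels'][:,:,::-1]); return im
def cloud(f):
    d=np.load(f'pics/{f}.npz'); z=d['range_z'].astype(float)
    v,u=np.mgrid[:z.shape[0],:z.shape[1]]
    p=np.stack([(u-d['cx'])/d['fx']*z,(v-d['cy'])/d['fy']*z,z],-1)
    if 'mount' in d:
        M=d['mount'];p=p@M[:3,:3].T+M[:3,3]; return p@R.from_rotvec(d['ori']).as_matrix().T+d['pos'],d
    o=d['orientation']; m=o if o.shape==(3,3) else R.from_rotvec(o).as_matrix()
    return p@m.T+d['eye'],d
E
python3 - <<'E'
from h import *
for n in('scene','top'):
    im=grab(n,n+'0'); print(n,im['eye'],im['orientation'],im['fx'])
a=cv2.imread('pics/scene0.png');b=cv2.imread('pics/top0.png')
cv2.imwrite('pics/both.png',cv2.resize(np.hstack([a,b]),(800,300)))
print(ctrl.read_state())
E
```

```text
scene [1371.17768447 -351.40417064  591.53296011] [-1.8227491  -1.22389131  0.68058889] 361.73231315950653
top [ 503.98829043  -14.71504876 1017.82458422] [-2.22473777  2.17352436 -0.03083842] 400.6017822771388
{'clock': 0.1, 'joint_pos': array([ 1.06740319,  0.43514916,  0.02494061,  1.57400329, -0.01160189,
        1.13398036, -0.07510754]), 'qvel': array([-0.00051155, -0.00054153, -0.00028516, -0.00191275,  0.00086881,
       -0.00048316, -0.00017232]), 'effort': array([ 2.84632428e-03, -6.69131255e+01,  9.87897255e-01, -3.15146112e+01,
       -6.05139951e-02,  3.74194491e-02,  6.09245808e-05]), 'position': array([ 243.63631414, -575.06596792,  226.0267225 ]), 'orientation': array([-3.07742309e+00, -6.25018611e-01,  6.06670456e-04]), 'ft_force': array([-0.16824588, -0.16144167, -0.28629537]), 'moment': array([ 0.02560352, -0.0029163 ,  0.02906146]), 'finger_force': 0.0, 'finger_gap': 91.82866449577331}
```

View pics/top0.png

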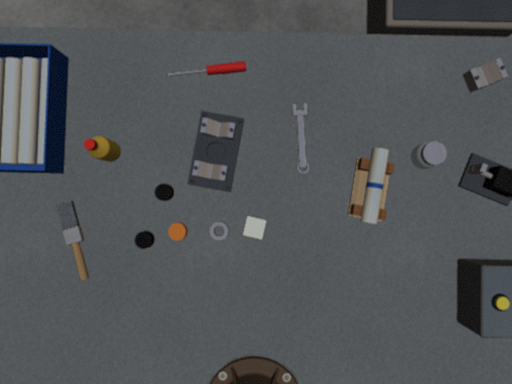

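View pics/scene0.png

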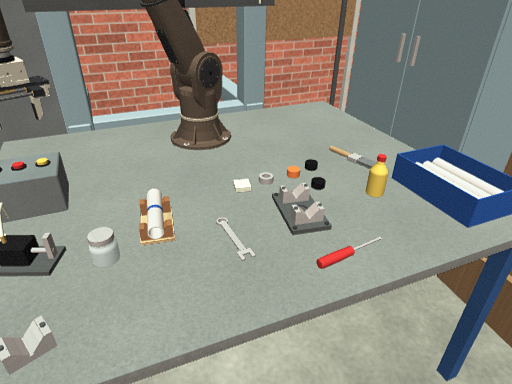

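The top view shows these puck-shaped candidates: orange (177,231), black (164,192), black (145,240), and the collar ring (219,231). The orange one matches the description. The fixture is at (216,150), the tube at (375,185), and a stray V-block at (487,74).

Run:
```python
from h import *
a=cv2.imread('pics/top0.png')
l=cv2.resize(a[95:255,130:270],None,fx=3.7,fy=3.7,interpolation=cv2.INTER_CUBIC)
cv2.imwrite('pics/crop1.png',l)
p,d=cloud('top0')
rgb=d['pixels'].astype(int)
hsv=cv2.cvtColor(d['pixels'],cv2.COLOR_RGB2HSV).astype(int)
def reg(u0,u1,v0,v1,m):
    k=np.zeros(m.shape,bool);k[v0:v1,u0:u1]=m[v0:v1,u0:u1];return k
k=reg(160,195,215,250,(hsv[...,0]<20)&(hsv[...,1]>150)&(p[...,2]>18))
q=p[k];print('puck',k.sum(),q.mean(0),(q.min(0)+q.max(0))/2,np.ptp(q,axis=0))
for n,(u0,u1,v0,v1),zl,zh in(('plate',(180,250,105,195),8,20),('blocktop',(190,245,110,190),47,60),('tube',(345,400,140,230),57,80),('cradle',(340,400,140,230),40,52),('plateall',(180,250,105,195),8,65)):
    k=reg(u0,u1,v0,v1,(p[...,2]>zl)&(p[...,2]<zh)); q=p[k]
    r=cv2.minAreaRect(q[:,:2].astype(np.float32)); print(n,len(q),q.mean(0),r,np.median(q[:,2]))
k=reg(345,400,140,230,(hsv[...,0]>100)&(hsv[...,0]<130)&(hsv[...,1]>120)&(p[...,2]>50));print('band',k.sum(),p[k].mean(0))
print('table',p[300,200],p[280,330])
```

```text
puck 231 [430.63613386 200.20180056  28.0569968 ] [457.13098845 103.27088    518.39231953] [ 93.71460396 235.97185752 998.86452939]
plate 1949 [631.09998297 111.30055638  13.62387407] ((634.2931518554688, 113.40217590332031), (110.5104751586914, 190.29026794433594), 81.11209869384766) 13.597919079771714
blocktop 498 [635.09831111 113.61364763  52.90662143] ((634.0226440429688, 113.29653930664062), (80.47809600830078, 141.76890563964844), 81.04261779785156) 53.16050527950483
tube 1145 [ 553.46587664 -274.9239071    65.51756798] ((553.7540893554688, -276.49139404296875), (37.92353057861328, 179.4674530029297), 82.13251495361328) 66.13147646471486
cradle 402 [ 547.78520472 -273.1669602    46.58312744] ((553.7421264648438, -277.060791015625), (80.54067993164062, 176.69956970214844), 81.52727508544922) 46.67858343474171
plateall 3023 [632.2748461  111.86489258  24.42687641] ((634.2931518554688, 113.40217590332031), (110.5104751586914, 190.29026794433594), 81.11209869384766) 15.018916156142836
band 56 [ 552.86208821 -269.71128997   83.35424331]
table [ 2.56706009e+02  1.42785940e+02 -3.72181155e-02] [ 314.15624807 -184.0954593    -3.83659634]
```

View pics/crop1.png

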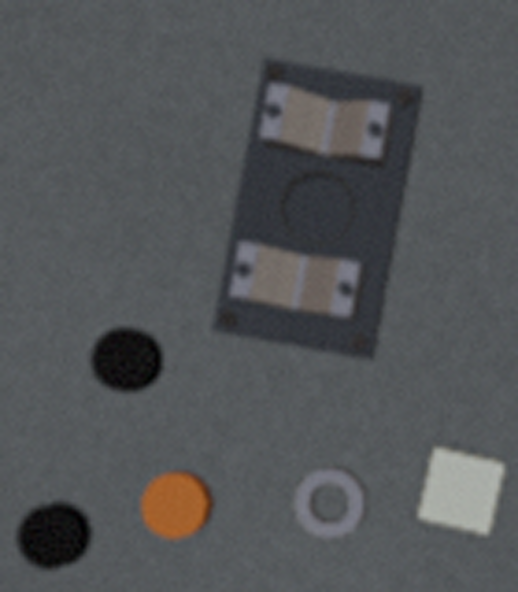

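```bash
cat >> h.py <<'E'
def to(t,yaw=None):
    "tool-frame shift and roll to target xyz mm / tool-x yaw"
    s=ctrl.read_state(); M=R.from_rotvec(s['orientation']).as_matrix(); y=np.arctan2(M[1,0],M[0,0])
    print('pos',np.round(s['position'],1),'yaw',round(y,4),'tilt',np.round(M[:2,2],4),'gap',s['finger_gap'],'t',s['clock'],'F',np.round(s['ft_force'],1),s['finger_force'])
    if t is not None: print(' shift m',np.round(M.T@(np.array(t)-s['position'])/1000,4),'roll',None if yaw is None else round(y-yaw,4))
E
python3 - <<'E'
from h import *
p,d=cloud('top0')
hsv=cv2.cvtColor(d['pixels'],cv2.COLOR_RGB2HSV).astype(int)
k=np.zeros(hsv.shape[:2],bool);k[215:250,160:195]=True
k&=(hsv[...,0]<20)&(hsv[...,1]>150)&(p[...,2]>18)&(p[...,2]<35)
q=p[k];c,r=cv2.minEnclosingCircle(q[:,:2].astype(np.float32));print(len(q),q.mean(0),np.median(q,0),c,r)
to([450,-300,226],-0.155)
E
```

```text
230 [430.31721144 201.13622164  23.75365946] [430.34201926 200.94934031  23.69353424] (430.59259033203125, 200.92471313476562) 21.234567642211914
pos [ 243.6 -575.1  226. ] yaw 0.4007 tilt [-0.0006  0.0012] gap 91.82866449577331 t 0.1 F [-0.2 -0.2 -0.3] 0.0
 shift m [ 2.973e-01 -1.728e-01  2.000e-04] roll 0.5557
```

Emit:
{"name": "apply_moves", "arguments": {
  "steps": [
    {"dx": 0,"roll": 0.11},
    {"roll": 0.11},
    {"roll": 0.11},
    {"roll": 0.11},
    {"roll": 0.11}
  ]
}}

```text
invalid input
```

Run:
```python
from h import *
to([450,190,190],-0.155)
```

```text
pos [ 243.6 -575.1  226. ] yaw 0.4007 tilt [-0.0006  0.0012] gap 91.82866449577331 t 0.1 F [-0.2 -0.2 -0.3] 0.0
 shift m [ 0.4885 -0.6239  0.0368] roll 0.5557
```

Emit:
{"name": "apply_moves", "arguments": {
  "steps": [
    {"dx": 0.02,"dy": 0,"dz": 0,"roll": 0.111,"jaw": 0},
    {"dx": 0.02,"dy": 0,"dz": 0,"roll": 0.111,"jaw": 0},
    {"dx": 0.02,"dy": 0,"dz": 0,"roll": 0.111,"jaw": 0},
    {"dx": 0.02,"dy": 0,"dz": 0,"roll": 0.111,"jaw": 0},
    {"dx": 0.02,"dy": 0,"dz": 0,"roll": 0.111,"jaw": 0}
  ]
}}

```text
clock: 0.52
position: [342.0, -557.1, 226.4]
orientation: [-3.131, 0.25, 0.001]
ft_force: [-0.4, -0.5, -0.3]
finger_gap: 91.8
finger_force: 0.0
```

Run:
```python
from h import *
to([450,190,190],-0.155)
```

```text
pos [ 342.  -557.1  226.4] yaw -0.1594 tilt [-0.0003  0.0009] gap 91.83715464343602 t 0.5167 F [-0.4 -0.5 -0.3] 0.0
 shift m [-0.0119 -0.7547  0.0371] roll -0.0044
```

Emit:
{"name": "apply_moves", "arguments": {
  "steps": [
    {"dx": 0,"dy": -0.038,"dz": 0,"roll": 0,"jaw": 0.35},
    {"dx": 0,"dy": -0.038,"dz": 0,"roll": 0,"jaw": 0.35},
    {"dx": 0,"dy": -0.038,"dz": 0,"roll": 0,"jaw": 0.35},
    {"dx": 0,"dy": -0.038,"dz": 0,"roll": 0,"jaw": 0.35},
    {"dx": 0,"dy": -0.038,"dz": 0,"roll": 0,"jaw": 0.35}
  ]
}}

```text
clock: 0.93
position: [370.0, -368.2, 226.3]
orientation: [-3.132, 0.242, 0.001]
ft_force: [0.3, 0.4, 1.0]
finger_gap: 63.3
finger_force: 0.0
```

Emit:
{"name": "apply_moves", "arguments": {
  "steps": [
    {"dx": 0,"dy": -0.038,"dz": 0,"roll": 0,"jaw": 0.35},
    {"dx": 0,"dy": -0.038,"dz": 0,"roll": 0,"jaw": 0.35},
    {"dx": 0,"dy": -0.038,"dz": 0,"roll": 0,"jaw": 0.35},
    {"dx": 0,"dy": -0.038,"dz": 0,"roll": 0,"jaw": 0.35},
    {"dx": 0,"dy": -0.038,"dz": 0,"roll": 0,"jaw": 0.35}
  ]
}}

```text
clock: 1.35
position: [399.0, -180.6, 226.6]
orientation: [3.132, -0.242, -0.0]
ft_force: [1.3, 0.1, 0.1]
finger_gap: 59.8
finger_force: 0.0
```

Emit:
{"name": "apply_moves", "arguments": {
  "steps": [
    {"dx": 0,"dy": -0.038,"dz": 0,"roll": 0,"jaw": 0.35},
    {"dx": 0,"dy": -0.038,"dz": 0,"roll": 0,"jaw": 0.35},
    {"dx": 0,"dy": -0.038,"dz": 0,"roll": 0,"jaw": 0.35},
    {"dx": 0,"dy": -0.038,"dz": 0,"roll": 0,"jaw": 0.35},
    {"dx": 0,"dy": -0.038,"dz": 0,"roll": 0,"jaw": 0.35}
  ]
}}

```text
clock: 1.77
position: [428.2, 7.1, 226.7]
orientation: [3.132, -0.242, -0.0]
ft_force: [0.8, -0.7, 0.0]
finger_gap: 59.3
finger_force: 0.0
```

Emit:
{"name": "apply_moves", "arguments": {
  "steps": [
    {"dx": 0,"dy": -0.038,"dz": 0,"roll": 0,"jaw": 0.35},
    {"dx": 0,"dy": -0.038,"dz": 0,"roll": 0,"jaw": 0.35},
    {"dx": 0,"dy": -0.038,"dz": 0,"roll": 0,"jaw": 0.35},
    {"dx": 0,"dy": -0.038,"dz": 0.02,"roll": 0,"jaw": 0.35},
    {"dx": 0,"dy": 0,"dz": 0.02,"roll": 0,"jaw": 0.35}
  ]
}}

```text
clock: 2.18
position: [452.8, 162.9, 188.0]
orientation: [-3.127, 0.229, -0.005]
ft_force: [-0.3, 0.5, -0.4]
finger_gap: 59.8
finger_force: 0.0
```

Run:
```python
from h import *
im=grab('wrist','w1'); print(im['mount'])
to([430.5,201,130],-0.155)
```

```text
[[-1.02610259e-03 -9.67224548e-01 -2.53920502e-01  6.70564657e+01]
 [ 9.99999325e-01 -1.13081995e-03  2.66441335e-04  4.97774254e-01]
 [-5.44846968e-04 -2.53920057e-01  9.67225055e-01 -1.57257677e+02]
 [ 0.00000000e+00  0.00000000e+00  0.00000000e+00  1.00000000e+00]]
pos [450.1 158.  183.4] yaw -0.1481 tilt [-0.0035  0.0006] gap 59.41793609835917 t 2.2333 F [-1.8 -2.  -3.6] 0.0
 shift m [-0.0255 -0.0397  0.0535] roll 0.0069
```

View pics/w1.png

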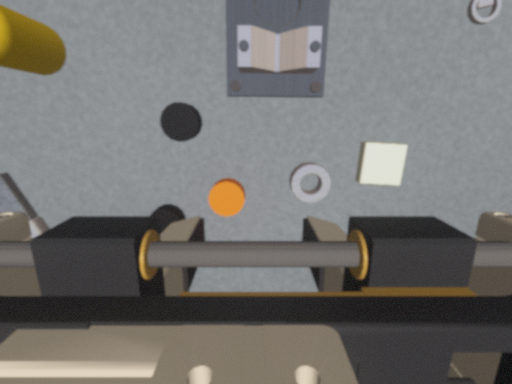

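The wrist view shows the orange puck at (227,198) with a black puck close behind it at about (168,215). The fixture is at the top. I'll move closer with the partly opened jaws and measure once settled.

Emit:
{"name": "apply_moves", "arguments": {
  "steps": [
    {"dx": -0.02,"dy": -0.038,"dz": 0,"roll": 0.007,"jaw": 0.35},
    {"dx": -0.02,"dy": 0,"dz": 0,"roll": 0,"jaw": 0.35},
    {"dx": 0,"dy": 0,"dz": 0,"roll": 0,"jaw": 0.35},
    {"dx": 0,"dy": 0,"dz": 0,"roll": 0,"jaw": 0.35},
    {"dx": 0,"dy": 0,"dz": 0,"roll": 0,"jaw": 0.35}
  ]
}}

```text
clock: 2.65
position: [419.1, 196.1, 187.6]
orientation: [3.131, -0.255, 0.001]
ft_force: [0.2, 0.1, -0.6]
finger_gap: 59.5
finger_force: 0.0
```

```bash
cat >> h.py <<'E'
def puck(f):
    p,d=cloud(f); hsv=cv2.cvtColor(d['pixels'],cv2.COLOR_RGB2HSV).astype(int)
    k=(hsv[...,0]<20)&(hsv[...,1]>150)&(p[...,2]>18)&(p[...,2]<34)
    n,l,st,_=cv2.connectedComponentsWithStats(k.astype(np.uint8)); i=1+st[1:,4].argmax()
    q=p[l==i]; top=q[q[:,2]>np.percentile(q[:,2],60)-2]
    c,r=cv2.minEnclosingCircle(top[:,:2].astype(np.float32)); print('puck',len(top),c,r,np.median(top[:,2]))
def plate(f):
    p,d=cloud(f)
    for lo,hi in((49,58),(10,18)):
        q=p[(p[...,2]>lo)&(p[...,2]<hi)&(abs(p[...,0]-634)<120)&(abs(p[...,1]-113)<80)]
        print(lo,len(q),cv2.minAreaRect(q[:,:2].astype(np.float32)),np.median(q[:,2]))
E
python3 - <<'E'
from h import *
grab('wrist','w2'); puck('w2'); plate('w2'); to([430.5,201,60],-0.155)
E
```

```text
puck 995 (430.3413391113281, 200.0829620361328) 21.384105682373047 23.395350204788997
49 897 ((572.1461791992188, 120.41993713378906), (79.92082214355469, 18.877243041992188), 81.04460906982422) 52.9710185719093
10 3214 ((566.9220581054688, 120.96189880371094), (110.06774139404297, 56.65259552001953), 80.77821350097656) 13.347078661875912
pos [419.3 196.  187.5] yaw -0.1629 tilt [ 0.0005 -0.0004] gap 59.83274460507071 t 2.7 F [ 0.3 -0.3 -0.1] 0.0
 shift m [ 0.0101 -0.0068  0.1275] roll -0.0079
```

Emit:
{"name": "apply_moves", "arguments": {
  "steps": [
    {"dx": 0.0101,"dy": -0.006,"dz": 0.03,"roll": -0.008,"jaw": 0.35},
    {"dx": 0,"dy": 0,"dz": 0.035,"roll": 0,"jaw": 0.35},
    {"dx": 0,"dy": 0,"dz": 0.035,"roll": 0,"jaw": 0.35},
    {"dx": 0,"dy": 0,"dz": 0.02,"roll": 0,"jaw": 0.35},
    {"dx": 0,"dy": 0,"dz": 0.01,"roll": 0,"jaw": 0.35}
  ]
}}

```text
clock: 3.12
position: [428.8, 199.4, 54.7]
orientation: [3.13, -0.243, -0.005]
ft_force: [-0.6, 0.2, -0.2]
finger_gap: 59.6
finger_force: 0.0
```

Emit:
{"name": "apply_moves", "arguments": {
  "steps": [
    {"dx": 0,"dy": 0,"dz": 0,"roll": 0,"jaw": 0.35},
    {"dx": 0,"dy": 0,"dz": 0,"roll": 0,"jaw": 0.35},
    {"dx": 0,"dy": 0,"dz": 0,"roll": 0,"jaw": 0.35}
  ]
}}

```text
clock: 3.37
position: [430.7, 201.6, 58.6]
orientation: [-3.131, 0.241, -0.003]
ft_force: [0.1, 0.2, 0.4]
finger_gap: 59.8
finger_force: 0.0
```

Run:
```python
from h import *
to([430.4,200.3,11.5],-0.155)
```

```text
pos [430.7 201.6  58.6] yaw -0.1539 tilt [0.002  0.0009] gap 59.77108585978385 t 3.3667 F [0.1 0.2 0.4] 0.0
 shift m [-0.0002  0.0014  0.0471] roll 0.0011
```

Emit:
{"name": "apply_moves", "arguments": {
  "steps": [
    {"dx": 0,"dy": 0.001,"dz": 0.02,"roll": 0,"jaw": 0.35},
    {"dx": 0,"dy": 0,"dz": 0.017,"roll": 0,"jaw": 0.35},
    {"dx": 0,"dy": 0,"dz": 0.01,"roll": 0,"jaw": 0.35},
    {"dx": 0,"dy": 0,"dz": 0,"roll": 0,"jaw": 0.35},
    {"dx": 0,"dy": 0,"dz": 0,"roll": 0,"jaw": 0.35}
  ]
}}

```text
clock: 3.78
position: [429.6, 200.5, 10.9]
orientation: [-3.132, 0.24, -0.001]
ft_force: [0.3, 0.2, -0.4]
finger_gap: 59.6
finger_force: 0.0
```

Emit:
{"name": "apply_moves", "arguments": {
  "steps": [
    {"dx": 0,"dy": 0,"dz": 0,"roll": 0,"jaw": 0.8},
    {"dx": 0,"dy": 0,"dz": 0,"roll": 0,"jaw": 0.8},
    {"dx": 0,"dy": 0,"dz": 0,"roll": 0,"jaw": 0.8},
    {"dx": 0,"dy": 0,"dz": 0,"roll": 0,"jaw": 0.8},
    {"dx": 0,"dy": 0,"dz": 0,"roll": 0,"jaw": 0.8}
  ]
}}

```text
clock: 4.2
position: [429.9, 200.6, 11.1]
orientation: [-3.132, 0.241, -0.002]
ft_force: [-0.5, -0.8, 7.4]
finger_gap: 43.2
finger_force: 30.0
```

Run:
```python
from h import *
to([634.2,113.4,150],-0.155)
```

```text
pos [429.9 200.6  11.1] yaw -0.1534 tilt [0.0013 0.0006] gap 43.2160443651592 t 4.2 F [-0.5 -0.8  7.4] 30.001806914806366
 shift m [ 0.2154  0.0548 -0.1387] roll 0.0016
```

Emit:
{"name": "apply_moves", "arguments": {
  "steps": [
    {"dx": 0,"dy": 0,"dz": -0.02,"roll": 0,"jaw": 0.8},
    {"dx": 0,"dy": 0,"dz": -0.04,"roll": 0,"jaw": 0.8},
    {"dx": 0,"dy": 0,"dz": -0.04,"roll": 0,"jaw": 0.8},
    {"dx": 0,"dy": 0.015,"dz": -0.038,"roll": 0,"jaw": 0.8},
    {"dx": 0.035,"dy": 0.015,"dz": 0,"roll": 0,"jaw": 0.8}
  ]
}}

```text
clock: 4.62
position: [457.8, 169.4, 155.9]
orientation: [-3.128, 0.229, -0.011]
ft_force: [0.8, 2.0, -0.6]
finger_gap: 43.4
finger_force: 30.0
```

Emit:
{"name": "apply_moves", "arguments": {
  "steps": [
    {"dx": 0.035,"dy": 0.015,"dz": 0,"roll": 0,"jaw": 0.8},
    {"dx": 0.035,"dy": 0.01,"dz": 0,"roll": 0,"jaw": 0.8},
    {"dx": 0.02,"dy": 0,"dz": 0,"roll": 0,"jaw": 0.8},
    {"dx": 0,"dy": 0,"dz": 0,"roll": 0,"jaw": 0.8},
    {"dx": 0,"dy": 0,"dz": 0,"roll": 0,"jaw": 0.8}
  ]
}}

```text
clock: 5.03
position: [544.9, 126.4, 148.1]
orientation: [-3.132, 0.243, 0.001]
ft_force: [-0.4, 0.1, -0.5]
finger_gap: 43.4
finger_force: 30.0
```

Emit:
{"name": "apply_moves", "arguments": {
  "steps": [
    {"dx": 0,"dy": 0,"dz": 0,"roll": 0,"jaw": 0.8},
    {"dx": 0,"dy": 0,"dz": 0,"roll": 0,"jaw": 0.8},
    {"dx": 0,"dy": 0,"dz": 0,"roll": 0,"jaw": 0.8},
    {"dx": 0,"dy": 0,"dz": 0,"roll": 0,"jaw": 0.8},
    {"dx": 0,"dy": 0,"dz": 0,"roll": 0,"jaw": 0.8}
  ]
}}

```text
clock: 5.45
position: [544.0, 127.2, 148.5]
orientation: [3.132, -0.239, 0.0]
ft_force: [-1.0, 0.1, -0.1]
finger_gap: 43.5
finger_force: 30.0
```

Run:
```python
from h import *
grab('wrist','w3'); plate('w3'); to([634.2,113.4,100],-0.155)
```

```text
49 3582 ((632.0513916015625, 111.15870666503906), (80.08924102783203, 139.16537475585938), 80.97715759277344) 53.11945419473362
10 10009 ((626.7266845703125, 111.94606018066406), (110.28840637207031, 176.56982421875), 80.95165252685547) 13.277237116691765
pos [544.2 127.1 148.5] yaw -0.1528 tilt [ 0.0001 -0.0001] gap 42.944366745199055 t 5.5 F [-0.4 -0.6 -0.4] 29.99990075826645
 shift m [ 0.091  -0.0002  0.0485] roll 0.0022
```

View pics/w3.png

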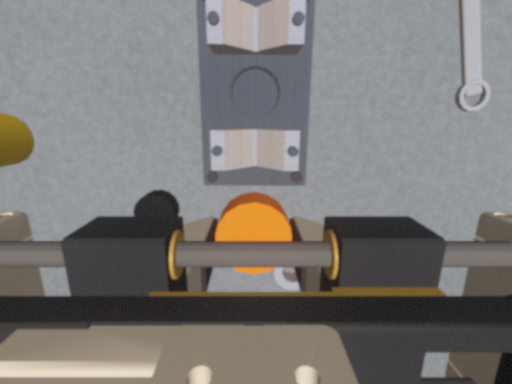

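The wrist view shows the held puck at (254,232), the recess at (255,93) and the blocks in view. Next I'll measure the recess relative to the held puck.

Run:
```python
from h import *
p,d=cloud('w3'); M=R.from_rotvec(d['ori']).as_matrix()
q=(p-d['pos'])@M   # tool frame
hsv=cv2.cvtColor(d['pixels'],cv2.COLOR_RGB2HSV).astype(int)
k=(hsv[...,0]<20)&(hsv[...,1]>150); k[:190]=0;k[240:]=0;k[:,:200]=0;k[:,310:]=0
P=q[k]; print('puck top z',np.percentile(P[:,2],[5,30,50,90]))
T=P[abs(P[:,2]-np.percentile(P[:,2],30))<1.5]
from scipy.optimize import least_squares
def circ(X):
    r=least_squares(lambda a:np.hypot(X[:,0]-a[0],X[:,1]-a[1])-a[2],[X[:,0].mean(),X[:,1].mean(),22],loss='soft_l1');return r.x,np.std(r.fun)
# front arc: max x per y bin
A=[]
for y in np.arange(-19,20,1.5):
    b=T[abs(T[:,1]-y)<0.8]
    if len(b):A.append(b[b[:,0].argmax(),:2])
A=np.array(A);print('puck front arc tool',circ(A),T[:,1].min(),T[:,1].max())
zt=np.median(q[(p[...,2]>11)&(p[...,2]<16)&(abs(p[...,0]-600)<200)&(abs(p[...,1]-113)<60)][:,2])
# recess floor: depth points 3..10 mm below plate in between
f=(p[...,2]<10.5)&(p[...,2]>2); f[:60]=0;f[130:]=0;f[:,:215]=0;f[:,300:]=0
F=q[f];print('recess',len(F),cv2.minEnclosingCircle(F[:,:2].astype(np.float32)),F.mean(0),np.median(p[f][:,2]))
# plate side edges at recess rows
for nm,lo,hi in(('plate',10,18),('top',49,58)):
    g=(p[...,2]>lo)&(p[...,2]<hi)&(q[...,0]>20)&(q[...,0]<180)&(abs(q[...,1])<80)
    print(nm,cv2.minAreaRect(q[g][:,:2].astype(np.float32)))
```

```text
puck top z [-13.1495858  -12.38266399 -11.9963647   -4.07439449]
puck front arc tool (array([ 0.78143383,  0.74135247, 21.36755214]), np.float64(0.1708352897514833)) -20.934461091391874 22.354417939463605
recess 1789 ((91.3578872680664, 2.4683732986450195), 23.92378807067871) [ 91.68719787   2.60156459 143.04558257] 5.355803895452254
plate ((96.0817642211914, 2.5505294799804688), (152.4769287109375, 110.31017303466797), 0.24785757064819336)
top ((89.44076538085938, 2.4767990112304688), (139.11997985839844, 80.08917999267578), 0.285476952791214)
```

Emit:
{"name": "apply_moves", "arguments": {
  "steps": [
    {"dx": 0.03,"dy": 0.0016,"dz": 0,"roll": 0.004,"jaw": 0.8},
    {"dx": 0.03,"dy": 0,"dz": 0,"roll": 0,"jaw": 0.8},
    {"dx": 0.02,"dy": 0,"dz": 0.02,"roll": 0,"jaw": 0.8},
    {"dx": 0.0105,"dy": 0,"dz": 0.02,"roll": 0,"jaw": 0.8},
    {"dx": 0,"dy": 0,"dz": 0.028,"roll": 0,"jaw": 0.8}
  ]
}}

```text
clock: 5.92
position: [637.4, 110.6, 80.9]
orientation: [-3.131, 0.25, -0.008]
ft_force: [-0.5, 0.6, -0.0]
finger_gap: 43.0
finger_force: 30.0
```

Emit:
{"name": "apply_moves", "arguments": {
  "steps": [
    {"dx": 0,"dy": 0,"dz": 0,"roll": 0,"jaw": 0.8},
    {"dx": 0,"dy": 0,"dz": 0,"roll": 0,"jaw": 0.8},
    {"dx": 0,"dy": 0,"dz": 0,"roll": 0,"jaw": 0.8},
    {"dx": 0,"dy": 0,"dz": 0,"roll": 0,"jaw": 0.8},
    {"dx": 0,"dy": 0,"dz": 0,"roll": 0,"jaw": 0.8}
  ]
}}

```text
clock: 6.33
position: [634.4, 111.7, 82.2]
orientation: [-3.131, 0.246, -0.004]
ft_force: [0.1, 0.4, -1.2]
finger_gap: 43.2
finger_force: 30.0
```

Run:
```python
from h import *
grab('wrist','w4');grab('top','top4'); to([633.8,112,25],-0.157)
p,d=cloud('w4'); M=R.from_rotvec(d['ori']).as_matrix(); q=(p-d['pos'])@M
for nm,lo,hi in(('plate',10,18),('top',49,58)):
    g=(p[...,2]>lo)&(p[...,2]<hi)&(q[...,0]>20)&(q[...,0]<180)&(abs(q[...,1])<80)
    print(nm,g.sum(),cv2.minAreaRect(q[g][:,:2].astype(np.float32)))
# V bottom line: min-z row per y on far block
g=(p[...,2]>28)&(p[...,2]<50)&(q[...,0]>38)&(q[...,0]<68)
Y=q[g][:,1];Z=p[g][:,2]
a=np.polyfit(Y[Y>5],Z[Y>5],1);b=np.polyfit(Y[Y<-2],Z[Y<-2],1);print(a,b,'Vline y',(b[1]-a[1])/(a[0]-b[0]))
```

```text
pos [634.2 111.5  81.7] yaw -0.1572 tilt [0.002  0.0004] gap 43.21759271560713 t 6.4333 F [ 0.2  0.9 -0. ] 29.999848008155823
 shift m [-0.0006 -0.0004  0.0567] roll -0.0002
plate 6636 ((57.08760070800781, 0.8548812866210938), (74.18150329589844, 110.41351318359375), 0.010243005119264126)
top 2969 ((51.97521209716797, 0.8252983093261719), (35.75157165527344, 80.37060546875), 0.07429506629705429)
[ 0.99127105 26.32496707] [-0.98793019 27.96893798] Vline y 0.8306234245077941
```

View pics/w4.png

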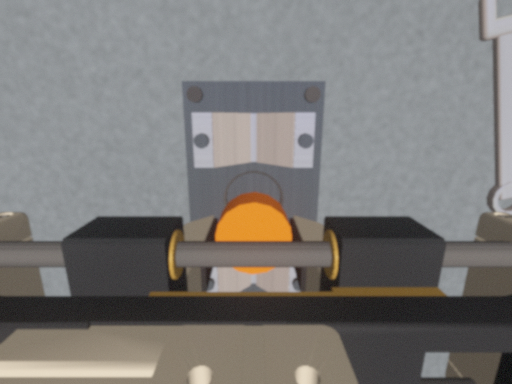

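In this view the puck is at (254,232) and well centred across the recess. It sits about 1.6 mm too far along tool x. I'll correct that and lower it.

Emit:
{"name": "apply_moves", "arguments": {
  "steps": [
    {"dx": -0.0016,"dy": 0,"dz": 0.01,"roll": 0,"jaw": 0.8},
    {"dx": 0,"dy": 0,"dz": 0.015,"roll": 0,"jaw": 0.8},
    {"dx": 0,"dy": 0,"dz": 0.015,"roll": 0,"jaw": 0.8},
    {"dx": 0,"dy": 0,"dz": 0.01,"roll": 0,"jaw": 0.8},
    {"dx": 0,"dy": 0,"dz": 0.003,"roll": 0,"jaw": 0.8}
  ]
}}

```text
clock: 6.85
position: [630.6, 111.1, 25.1]
orientation: [3.131, -0.247, -0.005]
ft_force: [0.1, -0.4, -0.5]
finger_gap: 42.6
finger_force: 30.0
```

Emit:
{"name": "apply_moves", "arguments": {
  "steps": [
    {"dx": 0,"dy": 0,"dz": 0,"roll": 0,"jaw": 0.8},
    {"dx": 0,"dy": 0,"dz": 0,"roll": 0,"jaw": 0.8},
    {"dx": 0,"dy": 0,"dz": 0,"roll": 0,"jaw": 0.8},
    {"dx": 0,"dy": 0,"dz": 0,"roll": 0,"jaw": 0.8}
  ]
}}

```text
clock: 7.18
position: [632.7, 111.7, 28.2]
orientation: [-3.131, 0.247, -0.002]
ft_force: [-0.1, -0.7, -1.1]
finger_gap: 43.2
finger_force: 30.0
```

Emit:
{"name": "apply_moves", "arguments": {
  "steps": [
    {"dx": 0,"dy": 0,"dz": 0.002,"roll": 0,"jaw": 0.8},
    {"dx": 0,"dy": 0,"dz": 0.001,"roll": 0,"jaw": 0.8},
    {"dx": 0,"dy": 0,"dz": 0.001,"roll": 0,"jaw": 0.8},
    {"dx": 0,"dy": 0,"dz": 0,"roll": 0,"jaw": 0.8}
  ]
}}

```text
clock: 7.52
position: [631.9, 111.4, 23.1]
orientation: [3.132, -0.247, -0.0]
ft_force: [0.6, 0.7, -0.4]
finger_gap: 43.0
finger_force: 30.0
```

Run:
```python
from h import *
to([633.1,111,17],-0.157)
```

```text
pos [631.9 111.4  23.1] yaw -0.1573 tilt [-0.0002 -0.0001] gap 43.04918158648996 t 7.5167 F [ 0.6  0.7 -0.4] 29.999845325946808
 shift m [0.0012 0.0003 0.0061] roll -0.0003
```

Emit:
{"name": "apply_moves", "arguments": {
  "steps": [
    {"dx": 0,"dy": 0,"dz": 0.001,"roll": 0,"jaw": 0.8},
    {"dx": 0,"dy": 0,"dz": 0.001,"roll": 0,"jaw": 0.8},
    {"dx": 0,"dy": 0,"dz": 0.001,"roll": 0,"jaw": 0.8},
    {"dx": 0,"dy": 0,"dz": 0,"roll": 0,"jaw": 0.8},
    {"dx": 0,"dy": 0,"dz": 0,"roll": 0,"jaw": 0.8}
  ]
}}

```text
clock: 7.93
position: [632.1, 111.5, 20.3]
orientation: [-3.132, 0.247, -0.0]
ft_force: [0.0, 0.3, -1.1]
finger_gap: 43.0
finger_force: 30.0
```

Emit:
{"name": "apply_moves", "arguments": {
  "steps": [
    {"dx": 0,"dy": 0,"dz": 0.001,"roll": 0,"jaw": 0.8},
    {"dx": 0,"dy": 0,"dz": 0.001,"roll": 0,"jaw": 0.8},
    {"dx": 0,"dy": 0,"dz": 0,"roll": 0,"jaw": 0.8},
    {"dx": 0,"dy": 0,"dz": 0,"roll": 0,"jaw": 0.8}
  ]
}}

```text
clock: 8.27
position: [632.2, 111.5, 18.3]
orientation: [-3.132, 0.247, -0.0]
ft_force: [0.4, 0.3, -0.2]
finger_gap: 43.1
finger_force: 30.0
```

Run:
```python
from h import *
to([633.1,111,17],-0.157)
```

```text
pos [632.2 111.5  18.3] yaw -0.1573 tilt [0.0002 0.    ] gap 43.08418386318753 t 8.2667 F [ 0.4  0.3 -0.2] 29.999804198741913
 shift m [0.001  0.0003 0.0013] roll -0.0003
```

Still no contact force and the puck is about 7 mm into the recess, so I'll lower the last bit and release.

Emit:
{"name": "apply_moves", "arguments": {
  "steps": [
    {"dx": 0,"dy": 0,"dz": 0.001,"roll": 0,"jaw": 0.8},
    {"dx": 0,"dy": 0,"dz": 0,"roll": 0,"jaw": 0.8},
    {"dx": 0,"dy": 0,"dz": 0,"roll": 0,"jaw": 0.8}
  ]
}}

```text
clock: 8.52
position: [632.1, 111.5, 17.3]
orientation: [-3.132, 0.247, -0.0]
ft_force: [0.9, 0.2, -0.2]
finger_gap: 43.0
finger_force: 30.0
```

Emit:
{"name": "apply_moves", "arguments": {
  "steps": [
    {"dx": 0,"dy": 0,"dz": 0,"roll": 0,"jaw": 0.4},
    {"dx": 0,"dy": 0,"dz": 0,"roll": 0,"jaw": 0.3},
    {"dx": 0,"dy": 0,"dz": 0,"roll": 0,"jaw": 0.3},
    {"dx": 0,"dy": 0,"dz": 0,"roll": 0,"jaw": 0.3},
    {"dx": 0,"dy": 0,"dz": 0,"roll": 0,"jaw": 0.3}
  ]
}}

```text
clock: 8.93
position: [631.9, 111.4, 17.3]
orientation: [3.132, -0.247, -0.0]
ft_force: [0.3, -0.2, 0.7]
finger_gap: 63.8
finger_force: 0.0
```

Emit:
{"name": "apply_moves", "arguments": {
  "steps": [
    {"dx": 0,"dy": 0,"dz": -0.02,"roll": 0,"jaw": 0.3},
    {"dx": 0,"dy": 0,"dz": -0.04,"roll": 0,"jaw": 0.3},
    {"dx": 0,"dy": 0,"dz": -0.04,"roll": 0,"jaw": 0.3},
    {"dx": -0.02,"dy": 0,"dz": -0.04,"roll": 0,"jaw": 0.3},
    {"dx": -0.04,"dy": 0,"dz": 0,"roll": 0,"jaw": 0.3}
  ]
}}

```text
clock: 9.35
position: [581.3, 121.0, 162.0]
orientation: [-3.127, 0.252, -0.022]
ft_force: [0.7, 1.9, 0.4]
finger_gap: 64.5
finger_force: 0.0
```

Emit:
{"name": "apply_moves", "arguments": {
  "steps": [
    {"dx": -0.02,"dy": 0,"dz": 0,"roll": 0,"jaw": 0.3},
    {"dx": 0,"dy": 0,"dz": 0,"roll": 0,"jaw": 0.3},
    {"dx": 0,"dy": 0,"dz": 0,"roll": 0,"jaw": 0.3},
    {"dx": 0,"dy": 0,"dz": 0,"roll": 0,"jaw": 0.3},
    {"dx": 0,"dy": 0,"dz": 0,"roll": 0,"jaw": 0.3}
  ]
}}

```text
clock: 9.77
position: [555.3, 123.4, 154.4]
orientation: [3.132, -0.248, 0.0]
ft_force: [0.3, 0.8, -0.2]
finger_gap: 64.3
finger_force: 0.0
```

Run:
```python
from h import *
grab('wrist','w5'); to([552.5,-276.5,150],-0.141); plate('w5'); puck('w5')
p,d=cloud('w5');hsv=cv2.cvtColor(d['pixels'],cv2.COLOR_RGB2HSV).astype(int)
k=(hsv[...,0]<20)&(hsv[...,1]>150);k[200:]=0
q=p[k];q=q[(q[:,2]>10)];print(len(q),np.percentile(q[:,2],[5,50,95]))
A=np.c_[q[:,:2],np.ones(len(q))];m=q[:,2]>np.median(q[:,2])-2;print('plane slope',np.linalg.lstsq(A[m],q[m,2],rcond=None)[0][:2])
```

```text
pos [555.2 123.4 154.2] yaw -0.1582 tilt [-0.     -0.0001] gap 64.1554474156444 t 9.8167 F [-0.  -0.2  0.3] 0.0
 shift m [0.0603 0.3953 0.0043] roll -0.0172
49 3543 ((633.6895141601562, 110.93612670898438), (80.26026153564453, 142.3930206298828), 80.94297790527344) 53.07351623882889
10 11071 ((633.8338623046875, 110.84367370605469), (110.24198150634766, 191.0514373779297), 80.94669342041016) 13.327408083128887
puck 1602 (632.313232421875, 110.52239227294922) 21.731311798095703 29.281921666945678
1616 [28.14833051 29.27981664 30.51832074]
plane slope [-0.08456393  0.00810538]
```

View pics/w5.png

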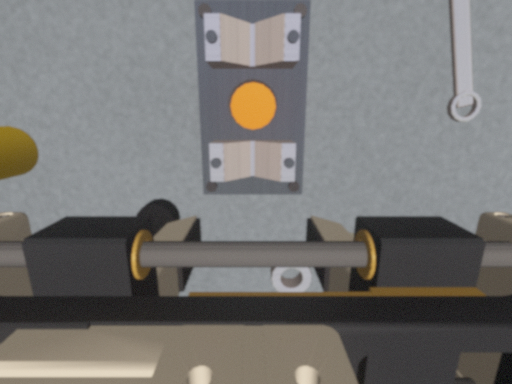

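The puck sits in the recess at (253,105). The fit suggests a slope, so I'll check it against the plate.

Run:
```python
from h import *
p,d=cloud('w5');hsv=cv2.cvtColor(d['pixels'],cv2.COLOR_RGB2HSV).astype(int)
k=((hsv[...,0]<20)&(hsv[...,1]>150)).astype(np.uint8);k[200:]=0
k=cv2.erode(k,np.ones((5,5)))>0
def pl(q):
    c=q.mean(0);A=np.c_[q[:,:2]-c[:2],np.ones(len(q))];r=np.linalg.lstsq(A,q[:,2],rcond=None);return r[0],c,np.std(A@r[0]-q[:,2])
print('puck',pl(p[k]))
q=p[(p[...,2]>11)&(p[...,2]<16)&(abs(p[...,0]-634)<110)&(abs(p[...,1]-111)<70)];print('plate',pl(q))
q=p[(abs(p[...,2])<4)];print('table',pl(q))
q=p[(p[...,2]>49)&(p[...,2]<58)&(abs(p[...,0]-634)<110)];print('tops',pl(q))
```

```text
puck (array([-1.04912755e-01,  1.00141268e-02,  3.01462613e+01]), array([632.76367104, 110.80862188,  30.1462613 ]), np.float64(15.653073504727898))
plate (array([-8.53814419e-04, -9.09993565e-04,  1.33038235e+01]), array([639.66932258, 109.85497577,  13.30382351]), np.float64(0.7715691904758927))
table (array([-7.86120000e-04, -4.61957993e-04, -6.50537385e-01]), array([613.91081531, 110.22870132,  -0.65053738]), np.float64(0.7641827349728519))
tops (array([-9.99959257e-04, -4.42577977e-03,  5.30520298e+01]), array([642.2817044 , 111.78848752,  53.05202976]), np.float64(1.8437633643660685))
```

Run:
```python
from h import *
p,d=cloud('w5');hsv=cv2.cvtColor(d['pixels'],cv2.COLOR_RGB2HSV).astype(int)
k=((hsv[...,0]<20)&(hsv[...,1]>150)).astype(np.uint8);k[200:]=0
k=(cv2.erode(k,np.ones((5,5)))>0)&(abs(p[...,2]-29.3)<4)
q=p[k];c=q.mean(0);A=np.c_[q[:,:2]-c[:2],np.ones(len(q))];s=np.linalg.lstsq(A,q[:,2],rcond=None)[0];print(s,c,np.std(A@s-q[:,2]))
```

```text
[ 7.53531042e-04 -3.83793101e-03  2.92740065e+01] [632.7989241  110.80377349  29.27400653] 0.7107165976596885
```

The puck is flat and home, within about 1 mm of the recess centre. Next is the tube.

Emit:
{"name": "apply_moves", "arguments": {
  "steps": [
    {"dx": 0,"dy": 0.0395,"dz": 0,"roll": 0,"jaw": 0},
    {"dx": 0,"dy": 0.0395,"dz": 0,"roll": 0,"jaw": 0},
    {"dx": 0,"dy": 0.0395,"dz": 0,"roll": 0,"jaw": 0},
    {"dx": 0,"dy": 0.0395,"dz": 0,"roll": 0,"jaw": 0},
    {"dx": 0,"dy": 0.0395,"dz": 0,"roll": 0,"jaw": 0}
  ]
}}

```text
clock: 10.23
position: [523.4, -73.4, 154.3]
orientation: [3.132, -0.247, -0.0]
ft_force: [1.1, -0.3, -0.4]
finger_gap: 90.5
finger_force: 0.0
```

Emit:
{"name": "apply_moves", "arguments": {
  "steps": [
    {"dx": -0.02,"dy": 0.0395,"dz": 0,"roll": 0,"jaw": 0},
    {"dx": 0,"dy": 0.0395,"dz": 0,"roll": 0,"jaw": 0},
    {"dx": 0,"dy": 0.0395,"dz": 0,"roll": 0,"jaw": 0},
    {"dx": 0,"dy": 0.0395,"dz": 0,"roll": 0,"jaw": 0},
    {"dx": 0,"dy": 0.0395,"dz": 0,"roll": 0,"jaw": 0}
  ]
}}

```text
clock: 10.65
position: [474.0, -263.5, 154.4]
orientation: [3.132, -0.248, 0.0]
ft_force: [1.2, 0.2, -0.3]
finger_gap: 91.7
finger_force: 0.0
```

Emit:
{"name": "apply_moves", "arguments": {
  "steps": [
    {"dx": 0,"dy": 0,"dz": 0,"roll": -0.008,"jaw": 0},
    {"dx": 0,"dy": 0,"dz": 0,"roll": 0,"jaw": 0},
    {"dx": 0,"dy": 0,"dz": 0,"roll": 0,"jaw": 0},
    {"dx": 0,"dy": 0,"dz": 0,"roll": 0,"jaw": 0},
    {"dx": 0,"dy": 0,"dz": 0,"roll": 0,"jaw": 0}
  ]
}}

```text
clock: 11.07
position: [474.9, -259.6, 154.5]
orientation: [-3.133, 0.231, 0.0]
ft_force: [0.5, 0.8, 0.1]
finger_gap: 91.7
finger_force: 0.0
```

Run:
```python
from h import *
grab('wrist','w6'); to(None)
p,d=cloud('w6'); M=R.from_rotvec(d['ori']).as_matrix(); q=(p-d['pos'])@M
hsv=cv2.cvtColor(d['pixels'],cv2.COLOR_RGB2HSV).astype(int)
B=(hsv[...,0]>100)&(hsv[...,0]<130)&(hsv[...,1]>130)&(p[...,2]>45)&(p[...,2]<75)
print('band tool',B.sum(),q[B].mean(0),(q[B].min(0)+q[B].max(0))/2,p[B].mean(0))
T=(p[...,2]>56)&(p[...,2]<75)&(np.hypot(p[...,0]-553,p[...,1]+276)<130)&(q[...,0]>20)
print('tube',cv2.minAreaRect(q[T][:,:2].astype(np.float32)),np.percentile(p[T][:,2],97))
print('axis slope', [ (x,np.mean([q[T&(abs(q[...,0]-x)<3)][:,1].min(),q[T&(abs(q[...,0]-x)<3)][:,1].max()])) for x in(30,60,90,120)])
```

```text
pos [ 474.8 -259.8  154.6] yaw -0.1471 tilt [0.0001 0.0004] gap 91.9887874494822 t 11.1167 F [-0.3 -0.   0.2] 0.0
band tool 475 [80.68887685  7.77815982 87.75038497] [80.74320805  7.84760908 90.33716657] [ 553.53448872 -279.10879825   66.72398862]
tube ((89.15816497802734, 8.729303359985352), (138.32879638671875, 37.960208892822266), 0.09986692667007446) 69.80061640712039
axis slope [(30, np.float64(8.783383016881784)), (60, np.float64(8.543659078240294)), (90, np.float64(8.343944192608994)), (120, np.float64(8.571195747560338))]
```

View pics/w6.png

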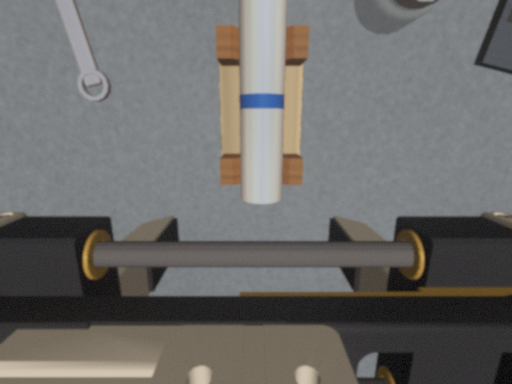

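The tube runs parallel to the tool, with its band at (262,101). I'll grip it on the band.

Emit:
{"name": "apply_moves", "arguments": {
  "steps": [
    {"dx": 0.03,"dy": 0.0078,"dz": 0,"roll": 0,"jaw": 0},
    {"dx": 0.03,"dy": 0,"dz": 0,"roll": 0,"jaw": 0},
    {"dx": 0.02,"dy": 0,"dz": 0.01,"roll": 0,"jaw": 0},
    {"dx": 0,"dy": 0,"dz": 0.03,"roll": 0,"jaw": 0},
    {"dx": 0,"dy": 0,"dz": 0.03,"roll": 0,"jaw": 0}
  ]
}}

```text
clock: 11.53
position: [555.2, -279.8, 84.8]
orientation: [3.132, -0.231, 0.006]
ft_force: [-0.4, -0.3, 0.1]
finger_gap: 91.7
finger_force: 0.0
```

Emit:
{"name": "apply_moves", "arguments": {
  "steps": [
    {"dx": 0,"dy": 0,"dz": 0.03,"roll": 0,"jaw": 0},
    {"dx": 0,"dy": 0,"dz": 0.0235,"roll": 0,"jaw": 0},
    {"dx": 0,"dy": 0,"dz": 0,"roll": 0,"jaw": 0},
    {"dx": 0,"dy": 0,"dz": 0,"roll": 0,"jaw": 0},
    {"dx": 0,"dy": 0,"dz": 0,"roll": 0,"jaw": 0}
  ]
}}

```text
clock: 11.95
position: [553.4, -280.5, 32.6]
orientation: [3.133, -0.233, 0.003]
ft_force: [0.6, -0.2, 1.4]
finger_gap: 91.7
finger_force: 0.0
```

Emit:
{"name": "apply_moves", "arguments": {
  "steps": [
    {"dx": 0,"dy": 0,"dz": 0,"roll": 0,"jaw": 0.5},
    {"dx": 0,"dy": 0,"dz": 0,"roll": 0,"jaw": 0.6},
    {"dx": 0,"dy": 0,"dz": 0,"roll": 0,"jaw": 0.8},
    {"dx": 0,"dy": 0,"dz": 0,"roll": 0,"jaw": 0.8},
    {"dx": 0,"dy": 0,"dz": 0,"roll": 0,"jaw": 0.8}
  ]
}}

```text
clock: 12.37
position: [552.5, -280.9, 31.7]
orientation: [3.132, -0.234, 0.001]
ft_force: [0.1, 0.1, -1.1]
finger_gap: 62.7
finger_force: 0.0
```

Run:
```python
from h import *
to([633.3,111.5,130],-0.157)
```

```text
pos [ 552.5 -280.9   31.7] yaw -0.1494 tilt [ 0.0008 -0.0004] gap 62.69389317138974 t 12.3667 F [ 0.1  0.1 -1.1] 0.0
 shift m [ 0.0216 -0.4    -0.0984] roll 0.0076
```

Emit:
{"name": "apply_moves", "arguments": {
  "steps": [
    {"dx": 0,"dy": 0,"dz": 0,"roll": 0,"jaw": 0.8},
    {"dx": 0,"dy": 0,"dz": 0,"roll": 0,"jaw": 0.8},
    {"dx": 0,"dy": 0,"dz": 0,"roll": 0,"jaw": 0.8},
    {"dx": 0,"dy": 0,"dz": 0,"roll": 0,"jaw": 0.8},
    {"dx": 0,"dy": 0,"dz": 0,"roll": 0,"jaw": 0.8}
  ]
}}

```text
clock: 12.78
position: [552.5, -278.8, 31.0]
orientation: [-3.131, 0.232, 0.0]
ft_force: [-0.8, 5.4, 2.4]
finger_gap: 39.5
finger_force: 30.0
```

Emit:
{"name": "apply_moves", "arguments": {
  "steps": [
    {"dx": 0,"dy": 0,"dz": -0.005,"roll": 0,"jaw": 0.8},
    {"dx": 0,"dy": 0,"dz": -0.015,"roll": 0,"jaw": 0.8},
    {"dx": 0,"dy": 0,"dz": -0.03,"roll": 0,"jaw": 0.8},
    {"dx": 0,"dy": 0,"dz": -0.03,"roll": 0,"jaw": 0.8},
    {"dx": 0,"dy": 0,"dz": -0.01,"roll": 0,"jaw": 0.8}
  ]
}}

```text
clock: 13.2
position: [553.9, -281.9, 125.2]
orientation: [3.131, -0.235, 0.008]
ft_force: [1.4, -0.1, -0.6]
finger_gap: 39.4
finger_force: 30.0
```

Run:
```python
from h import *
to([633.3,111.5,130],-0.157)
```

```text
pos [ 553.9 -281.9  125.2] yaw -0.1498 tilt [ 0.0046 -0.0025] gap 39.374093415710604 t 13.2 F [ 1.4 -0.1 -0.6] 29.999447464942932
 shift m [ 0.0198 -0.4008 -0.0054] roll 0.0072
```

Emit:
{"name": "apply_moves", "arguments": {
  "steps": [
    {"dx": 0.01,"dy": -0.02,"dz": 0,"roll": 0.007,"jaw": 0.8},
    {"dx": 0.01,"dy": -0.035,"dz": 0,"roll": 0,"jaw": 0.8},
    {"dx": 0,"dy": -0.035,"dz": 0,"roll": 0,"jaw": 0.8},
    {"dx": 0,"dy": -0.035,"dz": 0,"roll": 0,"jaw": 0.8},
    {"dx": 0,"dy": -0.035,"dz": 0,"roll": 0,"jaw": 0.8}
  ]
}}

```text
clock: 13.62
position: [596.4, -124.6, 120.4]
orientation: [3.132, -0.246, -0.001]
ft_force: [0.6, 0.6, -2.4]
finger_gap: 39.1
finger_force: 30.0
```

Emit:
{"name": "apply_moves", "arguments": {
  "steps": [
    {"dx": 0,"dy": -0.035,"dz": 0,"roll": 0,"jaw": 0.8},
    {"dx": 0,"dy": -0.035,"dz": 0,"roll": 0,"jaw": 0.8},
    {"dx": 0,"dy": -0.035,"dz": 0,"roll": 0,"jaw": 0.8},
    {"dx": 0,"dy": -0.035,"dz": 0,"roll": 0,"jaw": 0.8},
    {"dx": 0,"dy": -0.035,"dz": 0,"roll": 0,"jaw": 0.8}
  ]
}}

```text
clock: 14.03
position: [623.7, 48.3, 120.4]
orientation: [3.131, -0.246, -0.001]
ft_force: [0.8, 0.2, -2.9]
finger_gap: 39.0
finger_force: 30.0
```

Emit:
{"name": "apply_moves", "arguments": {
  "steps": [
    {"dx": 0,"dy": -0.035,"dz": 0,"roll": 0,"jaw": 0.8},
    {"dx": 0,"dy": -0.03,"dz": 0,"roll": 0,"jaw": 0.8},
    {"dx": 0,"dy": 0,"dz": 0,"roll": 0,"jaw": 0.8},
    {"dx": 0,"dy": 0,"dz": 0,"roll": 0,"jaw": 0.8},
    {"dx": 0,"dy": 0,"dz": 0,"roll": 0,"jaw": 0.8}
  ]
}}

```text
clock: 14.45
position: [633.8, 110.5, 120.3]
orientation: [3.131, -0.245, -0.001]
ft_force: [0.5, -0.8, -2.1]
finger_gap: 39.0
finger_force: 30.0
```

Emit:
{"name": "apply_moves", "arguments": {
  "steps": [
    {"dx": 0,"dy": 0,"dz": 0,"roll": 0,"jaw": 0.8},
    {"dx": 0,"dy": 0,"dz": 0,"roll": 0,"jaw": 0.8},
    {"dx": 0,"dy": 0,"dz": 0,"roll": 0,"jaw": 0.8},
    {"dx": 0,"dy": 0,"dz": 0,"roll": 0,"jaw": 0.8},
    {"dx": 0,"dy": 0,"dz": 0,"roll": 0,"jaw": 0.8}
  ]
}}

```text
clock: 14.87
position: [634.2, 110.9, 121.2]
orientation: [3.132, -0.246, 0.0]
ft_force: [0.3, 1.0, -3.2]
finger_gap: 39.4
finger_force: 30.0
```

Run:
```python
from h import *
grab('wrist','w7');grab('top','top7'); to([633.3,111.5,37],-0.157)
for f in('w7','top7'):
    p,d=cloud(f); s=ctrl.read_state();M=R.from_rotvec(s['orientation']).as_matrix(); q=(p-s['position'])@M
    near=np.hypot(p[...,0]-634,p[...,1]-112)<130
    T=near&(p[...,2]>130)&(p[...,2]<172)&(abs(q[...,1])<40)&(q[...,0]>25)
    print(f,T.sum(),'tube',cv2.minAreaRect(q[T][:,:2].astype(np.float32)),'x max',q[T][:,0].max(),'z top',np.percentile(p[T][:,2],95))
    P=near&(p[...,2]>11)&(p[...,2]<16)
    print('plate',cv2.minAreaRect(q[P][:,:2].astype(np.float32)),np.percentile(q[P][:,0],99.9))
    # tube height along x
    print([(x,round(float(np.percentile(p[T&(abs(q[...,0]-x)<4)][:,2],90)),1)) for x in(35,55,75)if (T&(abs(q[...,0]-x)<4)).any()])
```

```text
pos [634.2 111.2 121.1] yaw -0.1567 tilt [ 0.0001 -0.    ] gap 39.6704795198529 t 14.9667 F [ 0.  -0.4 -2.8] 29.999229311943054
 shift m [-0.0009 -0.0002  0.0841] roll 0.0003
w7 12492 tube ((58.18895721435547, 0.9661445617675781), (66.41682434082031, 40.17301559448242), 0.06655587255954742) x max 91.39937256659675 z top 159.480505597431
plate ((30.411640167236328, 0.32144927978515625), (128.28627014160156, 110.45439910888672), 0.005860446486622095) 94.46795004415011
[(35, 159.1), (55, 159.1), (75, 159.2)]
top7 147 tube ((71.28668212890625, 14.144586563110352), (19.740869522094727, 47.53048324584961), 68.39009094238281) x max 91.19956300398401 z top 159.1591544578122
plate ((20.362091064453125, 26.698570251464844), (52.19691467285156, 148.3130340576172), 89.99644470214844) 94.44517617829675
[(55, 154.2), (75, 158.0)]
```

View pics/w7.png

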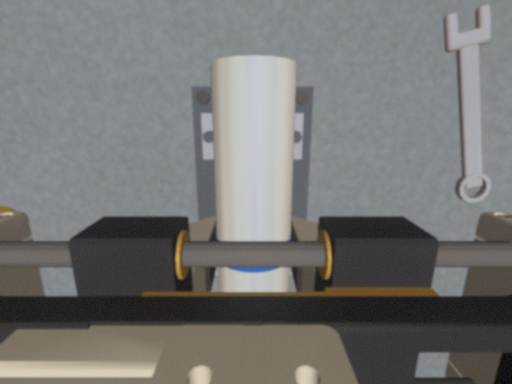

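The tube is level and aligned over the V, with its far end at (254,62). I'll lower it.

Emit:
{"name": "apply_moves", "arguments": {
  "steps": [
    {"dx": -0.0015,"dy": -0.0006,"dz": 0.02,"roll": 0,"jaw": 0.8},
    {"dx": 0,"dy": 0,"dz": 0.025,"roll": 0,"jaw": 0.8},
    {"dx": 0,"dy": 0,"dz": 0.02,"roll": 0,"jaw": 0.8},
    {"dx": 0,"dy": 0,"dz": 0.01,"roll": 0,"jaw": 0.8},
    {"dx": 0,"dy": 0,"dz": 0.003,"roll": 0,"jaw": 0.8}
  ]
}}

```text
clock: 15.38
position: [631.5, 111.9, 41.1]
orientation: [3.131, -0.245, -0.005]
ft_force: [0.3, -0.4, -2.1]
finger_gap: 38.9
finger_force: 30.0
```

Emit:
{"name": "apply_moves", "arguments": {
  "steps": [
    {"dx": 0,"dy": 0,"dz": 0,"roll": 0,"jaw": 0.8},
    {"dx": 0,"dy": 0,"dz": 0,"roll": 0,"jaw": 0.8},
    {"dx": 0,"dy": 0,"dz": 0,"roll": 0,"jaw": 0.8},
    {"dx": 0,"dy": 0,"dz": 0,"roll": 0,"jaw": 0.8},
    {"dx": 0,"dy": 0,"dz": 0,"roll": 0,"jaw": 0.8}
  ]
}}

```text
clock: 15.8
position: [633.3, 112.3, 44.0]
orientation: [-3.132, 0.245, -0.002]
ft_force: [1.1, 0.1, -2.1]
finger_gap: 39.5
finger_force: 30.0
```

Emit:
{"name": "apply_moves", "arguments": {
  "steps": [
    {"dx": 0,"dy": 0,"dz": 0.002,"roll": 0,"jaw": 0.8},
    {"dx": 0,"dy": 0,"dz": 0.001,"roll": 0,"jaw": 0.8},
    {"dx": 0,"dy": 0,"dz": 0,"roll": 0,"jaw": 0.8},
    {"dx": 0,"dy": 0,"dz": 0,"roll": 0,"jaw": 0.8}
  ]
}}

```text
clock: 16.13
position: [632.6, 112.2, 39.9]
orientation: [3.132, -0.245, -0.0]
ft_force: [-0.4, 0.0, -2.3]
finger_gap: 39.1
finger_force: 30.0
```

Emit:
{"name": "apply_moves", "arguments": {
  "steps": [
    {"dx": 0,"dy": 0,"dz": 0.001,"roll": 0,"jaw": 0.8},
    {"dx": 0,"dy": 0,"dz": 0.001,"roll": 0,"jaw": 0.8},
    {"dx": 0,"dy": 0,"dz": 0,"roll": 0,"jaw": 0.8},
    {"dx": 0,"dy": 0,"dz": 0,"roll": 0,"jaw": 0.8},
    {"dx": 0,"dy": 0,"dz": 0,"roll": 0,"jaw": 0.8}
  ]
}}

```text
clock: 16.55
position: [632.7, 112.2, 38.0]
orientation: [3.132, -0.245, -0.0]
ft_force: [0.5, 0.1, -2.8]
finger_gap: 39.4
finger_force: 30.0
```

Emit:
{"name": "apply_moves", "arguments": {
  "steps": [
    {"dx": 0,"dy": 0,"dz": 0.0005,"roll": 0,"jaw": 0.8},
    {"dx": 0,"dy": 0,"dz": 0,"roll": 0,"jaw": 0.8},
    {"dx": 0,"dy": 0,"dz": 0,"roll": 0,"jaw": 0.8}
  ]
}}

```text
clock: 16.8
position: [632.7, 112.2, 37.6]
orientation: [3.132, -0.245, -0.0]
ft_force: [-0.2, 0.4, -2.7]
finger_gap: 39.4
finger_force: 30.0
```

Emit:
{"name": "apply_moves", "arguments": {
  "steps": [
    {"dx": 0,"dy": 0,"dz": 0.0005,"roll": 0,"jaw": 0.8},
    {"dx": 0,"dy": 0,"dz": 0,"roll": 0,"jaw": 0.8},
    {"dx": 0,"dy": 0,"dz": 0,"roll": 0,"jaw": 0.8}
  ]
}}

```text
clock: 17.05
position: [632.8, 112.2, 37.2]
orientation: [3.132, -0.245, 0.0]
ft_force: [-0.2, -0.5, -0.5]
finger_gap: 39.5
finger_force: 30.0
```

Emit:
{"name": "apply_moves", "arguments": {
  "steps": [
    {"dx": 0,"dy": 0,"dz": 0,"roll": 0,"jaw": 0.3},
    {"dx": 0,"dy": 0,"dz": 0,"roll": 0,"jaw": 0.2},
    {"dx": 0,"dy": 0,"dz": 0,"roll": 0,"jaw": 0.2},
    {"dx": 0,"dy": 0,"dz": 0,"roll": 0,"jaw": 0.2},
    {"dx": 0,"dy": 0,"dz": 0,"roll": 0,"jaw": 0.2}
  ]
}}

```text
clock: 17.47
position: [632.8, 112.3, 37.2]
orientation: [-3.132, 0.245, -0.0]
ft_force: [0.3, 0.1, -0.0]
finger_gap: 68.1
finger_force: 0.0
```

Emit:
{"name": "apply_moves", "arguments": {
  "steps": [
    {"dx": 0,"dy": 0,"dz": -0.02,"roll": 0,"jaw": 0.2},
    {"dx": 0,"dy": 0,"dz": -0.03,"roll": 0,"jaw": 0.2},
    {"dx": 0,"dy": 0,"dz": -0.02,"roll": 0,"jaw": 0.2},
    {"dx": 0,"dy": 0,"dz": 0,"roll": 0,"jaw": 1},
    {"dx": 0,"dy": 0,"dz": 0,"roll": 0,"jaw": 1}
  ]
}}

```text
clock: 17.88
position: [633.7, 112.5, 108.5]
orientation: [-3.131, 0.245, -0.004]
ft_force: [-0.2, -0.5, 0.4]
finger_gap: 64.4
finger_force: 0.0
```

Emit:
{"name": "apply_moves", "arguments": {
  "steps": [
    {"dx": 0,"dy": 0,"dz": 0,"roll": 0,"jaw": 1},
    {"dx": 0,"dy": 0,"dz": 0,"roll": 0,"jaw": 1},
    {"dx": 0,"dy": 0,"dz": 0,"roll": 0,"jaw": 1},
    {"dx": 0,"dy": 0,"dz": 0,"roll": 0,"jaw": 1},
    {"dx": 0,"dy": 0,"dz": 0,"roll": 0,"jaw": 1}
  ]
}}

```text
clock: 18.3
position: [632.4, 112.2, 106.4]
orientation: [3.132, -0.245, -0.002]
ft_force: [-0.7, 0.2, -0.3]
finger_gap: 31.2
finger_force: 0.0
```

Run:
```python
from h import *
grab('wrist','w8'); to([633.3,111.7,80],-0.157)
p,d=cloud('w8'); s=ctrl.read_state();M=R.from_rotvec(s['orientation']).as_matrix(); q=(p-s['position'])@M
near=np.hypot(p[...,0]-634,p[...,1]-112)<130
T=near&(p[...,2]>62)&(p[...,2]<80)&(abs(q[...,1])<40)&(q[...,0]>25)
print('tube',cv2.minAreaRect(q[T][:,:2].astype(np.float32)),'xmax',q[T][:,0].max(),'ztop',np.percentile(p[T][:,2],95))
P=near&(p[...,2]>11)&(p[...,2]<16)
print('plate',cv2.minAreaRect(q[P][:,:2].astype(np.float32)),np.percentile(q[P][:,0],99.9))
```

```text
pos [632.5 112.2 106.6] yaw -0.1563 tilt [-0.0008 -0.0002] gap 27.230892233357526 t 18.35 F [ 0.3 -0.4 -0.1] 0.0
 shift m [0.0009 0.0004 0.0266] roll 0.0007
tube ((58.1708984375, 1.0371894836425781), (66.33416748046875, 37.387020111083984), 0.11487343162298203) xmax 91.33944181117403 ztop 75.50819641377721
plate ((1.1346359252929688, 1.0639495849609375), (189.91690063476562, 110.42005920410156), 0.14539314806461334) 95.94779045705394
```

View pics/w8.png

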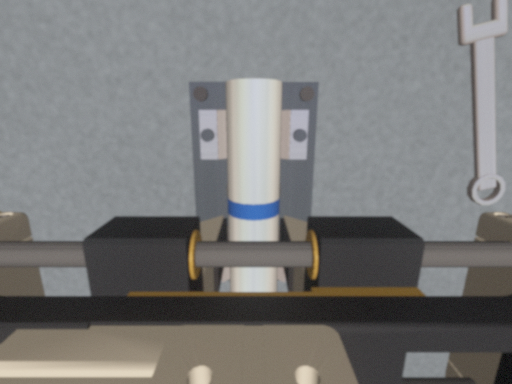

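The tube is seated, with its band at (254,210) over the recess. I'll finish closing the fingers and press down.

Emit:
{"name": "apply_moves", "arguments": {
  "steps": [
    {"dx": 0.001,"dy": 0.0003,"dz": 0,"roll": 0,"jaw": 1},
    {"dx": 0,"dy": 0,"dz": 0,"roll": 0,"jaw": 1},
    {"dx": 0,"dy": 0,"dz": 0,"roll": 0,"jaw": 1},
    {"dx": 0,"dy": 0,"dz": 0,"roll": 0,"jaw": 1},
    {"dx": 0,"dy": 0,"dz": 0,"roll": 0,"jaw": 1}
  ]
}}

```text
clock: 18.77
position: [633.7, 111.8, 107.1]
orientation: [3.132, -0.245, 0.0]
ft_force: [0.7, -0.6, -0.7]
finger_gap: 0.6
finger_force: 0.0
```

Emit:
{"name": "apply_moves", "arguments": {
  "steps": [
    {"dx": 0,"dy": 0,"dz": 0.01,"roll": 0,"jaw": 1},
    {"dx": 0,"dy": 0,"dz": 0.01,"roll": 0,"jaw": 1},
    {"dx": 0,"dy": 0,"dz": 0.004,"roll": 0,"jaw": 1},
    {"dx": 0,"dy": 0,"dz": 0,"roll": 0,"jaw": 1},
    {"dx": 0,"dy": 0,"dz": 0,"roll": 0,"jaw": 1}
  ]
}}

```text
clock: 19.18
position: [633.2, 111.7, 82.3]
orientation: [3.132, -0.245, -0.002]
ft_force: [0.8, -0.2, 0.1]
finger_gap: 0.3
finger_force: 0.0
```

Emit:
{"name": "apply_moves", "arguments": {
  "steps": [
    {"dx": 0,"dy": 0,"dz": 0,"roll": 0,"jaw": 1},
    {"dx": 0,"dy": 0,"dz": 0,"roll": 0,"jaw": 1},
    {"dx": 0,"dy": 0,"dz": 0,"roll": 0,"jaw": 1},
    {"dx": 0,"dy": 0,"dz": 0,"roll": 0,"jaw": 1},
    {"dx": 0,"dy": 0,"dz": 0,"roll": 0,"jaw": 1}
  ]
}}

```text
clock: 19.6
position: [633.8, 111.8, 83.3]
orientation: [-3.132, 0.245, -0.001]
ft_force: [-1.2, 0.3, -0.0]
finger_gap: 0.4
finger_force: 0.0
```

Emit:
{"name": "apply_moves", "arguments": {
  "steps": [
    {"dx": 0,"dy": 0,"dz": 0.003,"roll": 0,"jaw": 1},
    {"dx": 0,"dy": 0,"dz": 0.002,"roll": 0,"jaw": 1},
    {"dx": 0,"dy": 0,"dz": 0.001,"roll": 0,"jaw": 1},
    {"dx": 0,"dy": 0,"dz": 0,"roll": 0,"jaw": 1},
    {"dx": 0,"dy": 0,"dz": 0,"roll": 0,"jaw": 1}
  ]
}}

```text
clock: 20.02
position: [633.6, 111.7, 76.9]
orientation: [3.132, -0.245, -0.0]
ft_force: [0.3, -0.2, -0.1]
finger_gap: 0.7
finger_force: 0.0
```

Emit:
{"name": "apply_moves", "arguments": {
  "steps": [
    {"dx": 0,"dy": 0,"dz": 0.0005,"roll": 0,"jaw": 1},
    {"dx": 0,"dy": 0,"dz": 0,"roll": 0,"jaw": 1},
    {"dx": 0,"dy": 0,"dz": 0,"roll": 0,"jaw": 1}
  ]
}}

```text
clock: 20.27
position: [633.7, 111.8, 76.6]
orientation: [3.132, -0.245, 0.0]
ft_force: [-0.2, -0.2, 1.0]
finger_gap: 0.4
finger_force: 0.0
```

Emit:
{"name": "apply_moves", "arguments": {
  "steps": [
    {"dx": 0,"dy": 0,"dz": 0.0005,"roll": 0,"jaw": 1},
    {"dx": 0,"dy": 0,"dz": 0,"roll": 0,"jaw": 1},
    {"dx": 0,"dy": 0,"dz": 0,"roll": 0,"jaw": 1}
  ]
}}

```text
clock: 20.52
position: [633.8, 111.8, 76.3]
orientation: [-3.132, 0.245, -0.001]
ft_force: [-0.3, -0.8, 3.3]
finger_gap: 0.6
finger_force: 1.6
```

Emit:
{"name": "apply_moves", "arguments": {
  "steps": [
    {"dx": 0,"dy": 0,"dz": 0.0003,"roll": 0,"jaw": 1},
    {"dx": 0,"dy": 0,"dz": 0,"roll": 0,"jaw": 1},
    {"dx": 0,"dy": 0,"dz": 0,"roll": 0,"jaw": 1}
  ]
}}

```text
clock: 20.77
position: [633.8, 111.9, 76.3]
orientation: [-3.132, 0.245, -0.001]
ft_force: [-2.0, -0.3, 5.4]
finger_gap: 0.7
finger_force: 3.0
```

Emit:
{"name": "apply_moves", "arguments": {
  "steps": [
    {"dx": 0,"dy": 0,"dz": 0.0004,"roll": 0,"jaw": 1},
    {"dx": 0,"dy": 0,"dz": 0.0004,"roll": 0,"jaw": 1},
    {"dx": 0,"dy": 0,"dz": 0,"roll": 0,"jaw": 1},
    {"dx": 0,"dy": 0,"dz": 0,"roll": 0,"jaw": 1},
    {"dx": 0,"dy": 0,"dz": 0,"roll": 0,"jaw": 1}
  ]
}}

```text
clock: 21.18
position: [633.9, 111.8, 76.2]
orientation: [-3.132, 0.245, -0.001]
ft_force: [-3.5, -1.1, 12.5]
finger_gap: 0.6
finger_force: 6.1
```

Emit:
{"name": "apply_moves", "arguments": {
  "steps": [
    {"dx": 0,"dy": 0,"dz": 0,"roll": 0,"jaw": 1},
    {"dx": 0,"dy": 0,"dz": 0,"roll": 0,"jaw": 1},
    {"dx": 0,"dy": 0,"dz": 0,"roll": 0,"jaw": 1},
    {"dx": 0,"dy": 0,"dz": 0,"roll": 0,"jaw": 1},
    {"dx": 0,"dy": 0,"dz": 0,"roll": 0,"jaw": 1}
  ]
}}

```text
clock: 21.6
position: [633.8, 111.9, 76.2]
orientation: [-3.132, 0.245, -0.001]
ft_force: [-4.9, -1.6, 11.9]
finger_gap: 0.1
finger_force: 6.1
```

Emit:
{"name": "apply_moves", "arguments": {
  "steps": [
    {"dx": -0.0004,"dy": 0,"dz": 0,"roll": 0,"jaw": 1},
    {"dx": 0,"dy": 0,"dz": 0,"roll": 0,"jaw": 1},
    {"dx": 0,"dy": 0,"dz": 0,"roll": 0,"jaw": 1},
    {"dx": 0,"dy": 0,"dz": 0,"roll": 0,"jaw": 1},
    {"dx": 0,"dy": 0,"dz": 0,"roll": 0,"jaw": 1}
  ]
}}

```text
clock: 22.02
position: [633.8, 111.8, 76.2]
orientation: [-3.132, 0.246, -0.002]
ft_force: [-4.0, -1.1, 11.9]
finger_gap: 0.1
finger_force: 5.6
```

Run:
```python
from h import *
grab('wrist','w9'); to(None)
p,d=cloud('w9'); s=ctrl.read_state();M=R.from_rotvec(s['orientation']).as_matrix(); q=(p-s['position'])@M
near=np.hypot(p[...,0]-634,p[...,1]-112)<130
T=near&(p[...,2]>62)&(p[...,2]<80)&(abs(q[...,1])<40)&(q[...,0]>25)
print('tube',cv2.minAreaRect(q[T][:,:2].astype(np.float32)),'xmax',q[T][:,0].max())
P=near&(p[...,2]>11)&(p[...,2]<16);print('plate',cv2.minAreaRect(q[P][:,:2].astype(np.float32)),np.percentile(q[P][:,0],99.9))
```

```text
pos [633.8 111.8  76.2] yaw -0.1566 tilt [0.0014 0.    ] gap 0.5538227315556141 t 22.0667 F [-2.  -1.2 12.1] 5.591752355976496
tube ((57.52278137207031, 0.7781963348388672), (65.09623718261719, 37.37574768066406), 0.1634300947189331) xmax 90.04369378627014
plate ((40.9940185546875, 0.794677734375), (107.49430084228516, 110.46090698242188), 0.09165740013122559) 94.69810481577045
```

The readings are steady: about 12 N pressing down, and the tube is aligned within the limits. Handing in.

```bash
python3 -c "
from bench import job_done
print(job_done())"
```

```text
the job is handed in; nothing more can be done
None
```

The job is handed in, with no verdict returned: the puck is flat and home in the recess, the tube is seated in the V with its band over the puck, and the closed fingertips are still pressing it down with about 12 N.

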